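# Close up a gel casting stand: tray in, wedge key tapped tight

### The job

Get the gel caster ready for pouring: slide its loose gate right back, set the clear gel tray down flat in the bed between the two black seals, then put the wedge key, thin end first, into the mouth of the slot behind the gate and tap its thick end until it is tight, so that the seals stay squeezed against the tray when you let go. Do not push the glassware, the dish or the comb about.

Things in the scene. Friction and masses are not known exactly. Their poses are not given: they have to be found in the camera images.
- caster: white gel casting stand, fixed on the bench; origin on the bench; x along the tray bed from gate to end wall, y the way the key is driven. Base top 16 mm up (x -84 to 108, y +-65 mm; a tongue x -71 to -23 runs out to y -130). End wall x 90 to 102, 47 mm up. Stop bar x -75 to -61, y +-42, 45 mm up. Key slot between stop bar and gate, open both ends, narrowing 1 in 7 to +y
- bed (a point): middle of the tray bed on its floor, 16 mm above the bench, axes as the stand. With the gate right back the bed is 120 mm long from seal to seal (60 mm either way along x). Four locating ribs 4 mm tall and 14 mm long flank the tray, inner faces at y +-34 mm, at x -40 and +40 from here
- mouth (a point): corner of the stop bar at the mouth (-y end) of the key slot, on the slot's floor 16 mm above the bench, on the bar's slot face; axes as the stand. With the gate right back the slot extends from here 17 mm to +x at the mouth and 5 mm at its far end, 84 mm on in +y; both sides of the mouth are bevelled 4 mm back over the first 7 mm
- gate_face (a point): middle of the gate's sealing face (the face towards the bed), 30 mm above the bench. The gate is a white bar 84 mm wide (y), 10 to 22 mm thick, top at 45 mm, with a black seal on the bed side and a back that slopes 1 in 7
- gate (a joint): how far the gate is slid towards the bed, m: 0 right back at its stop, 0.0145 furthest; slides along the stand's x with about 1.2 N friction and stays where left. With the tray against the far seal it touches the tray at 0.010. The key moves it 1 mm per 7 mm of drive
- seal (a joint): how far the sponge seal on the end wall is squeezed, m: 0 free, 0.0035 fully; 3 N per mm. The gate's own seal is rigid. Tight is a squeeze of 2 to 3.5 mm, which takes a push of about 8 to 18 N on the key; the key then holds by friction and hardly moves under more
- tray: clear open-ended plastic gel tray, 110 mm (x) x 62 mm (y) x 24 mm tall, about 0.11 kg, floor and side walls 4 mm thick, walls along x; the same end for end. Origin at the centre of its underside
- wedge: grey plastic wedge key lying flat, 124 mm long (y, thin end at +y), 22 mm tall, 14 mm wide at the thin end, 31.7 mm at the thick end, about 0.09 kg. The -x side is straight (at x -11.4 mm) and goes against the stop bar; the +x side slopes 1 in 7 (at x +11.4 mm at mid-length) and goes against the gate. Origin at mid-length, mid-width, on its underside
- wedge_tip (a point): middle of the key's thin end face, 11 mm above its underside
- wedge_butt (a point): middle of the key's thick end face (31.7 x 22 mm), 11 mm above its underside, 124 mm behind the tip: where to tap. When tight it stands 5 to 25 mm outside the mouth
- ice_bucket_right: big round green tub of ice at the back of the work area, always in the same place: 286 mm across its rim, 212 mm tall; origin at the centre of its underside; keep arm and load clear of it
- flask: small conical glass flask, 45 mm across the foot, 62 mm tall, standing; origin at the centre of its underside; to be left alone
- glass_beaker: small glass beaker, 52 mm across, 69 mm tall, standing; origin at the centre of its underside; to be left alone
- bottle: laboratory bottle with screw cap, 57 mm across, 101 mm tall, standing; origin at the centre of its underside; to be left alone
- dish: petri dish with lid, 60 mm across, 15 mm tall, lying; origin at the centre of its underside; to be left alone
- comb: white gel comb lying flat: back bar 84 x 11 x 7 mm, teeth to +y, 32 mm in all; origin under the bar's centre; to be left alone

How it is judged:
On the way, in this order (a step that is already met when the one before it is completed fails the run):
1. the gate is slid right back (within 1.5 mm of its back stop) (value of joint gate below 0.0015 m), for 0.1 s.
2. the tray lies flat in the bed between the seals and between the ribs, let go (x of tray in the frame of bed between -0.008 and 0.012 m and y of tray in the frame of bed between -0.006 and 0.006 m and z of tray in the frame of bed between -0.002 and 0.002 m and angle between tray's own z axis and vertical below 0.05 rad and angle between the x axis of tray and the x axis of caster, either way round below 0.08 rad and contact force between the fingers and tray below 0.1 N), for 0.2 s.
3. the wedge key lies flat in the slot, thin end first and at least 10 mm in, let go, the seal not yet squeezed tight (x of wedge_tip in the frame of mouth between 0.001 and 0.016 m and z of wedge_tip in the frame of mouth between 0.008 and 0.014 m and angle between wedge's own z axis and vertical below 0.08 rad and x of tray in the frame of bed between -0.008 and 0.012 m and y of tray in the frame of bed between -0.006 and 0.006 m and z of tray in the frame of bed between -0.002 and 0.002 m and angle between tray's own z axis and vertical below 0.05 rad and angle between the x axis of tray and the x axis of caster, either way round below 0.08 rad and y of wedge_tip in the frame of mouth above 0.01 m and contact force between the fingers and wedge below 0.1 N and value of joint seal below 0.0014 m), for 0.2 s.
At the end, for the whole second after the job is handed in: Tray flat in the bed (6 mm across, upright, square within 0.08 rad); wedge key flat in the slot, thin end 85 mm or more past the mouth; rubber seal still squeezed by more than 1.5 mm with the robot clear; tray and key at rest (x of tray in the frame of bed between -0.008 and 0.012 m and y of tray in the frame of bed between -0.006 and 0.006 m and z of tray in the frame of bed between -0.002 and 0.002 m and angle between tray's own z axis and vertical below 0.05 rad and angle between the x axis of tray and the x axis of caster, either way round below 0.08 rad and x of wedge_tip in the frame of mouth between 0.001 and 0.016 m and z of wedge_tip in the frame of mouth between 0.008 and 0.014 m and angle between wedge's own z axis and vertical below 0.08 rad and value of joint seal above 0.0015 m and y of wedge_tip in the frame of mouth above 0.085 m and angle between the y axis of wedge and the y axis of caster, either way round below 0.06 rad and linear speed of each of wedge, tray below 0.01 m/s); the robot touches nothing.
It fails at once if a bystander (flask, beaker, bottle, dish, comb) is pushed more than 25 mm or a glass is tipped (distance of any of flask, glass_beaker, bottle, dish, comb from where it was at the start of the episode above 0.025 m or angle between any of flask, glass_beaker, bottle's own z axis and vertical above 0.4 rad).
It also fails if it takes over 72 s, if anything falls off the work surface, if the arm or the gripper's body presses on something with over 40 N, if the wrist force passes 120 N, or if a joint passes its speed limit or range.

### The arm

A 7-joint arm with a two-finger parallel gripper is mounted at the origin on a cart in front of the work surface, level with it; the furniture and walls round the work are solid. World frame = base frame: x ahead of the robot, y to its left, z up, the work surface at z = 0. Lengths are in m, angles in rad, forces in N, time in s.
With the tool pointing down it reaches from about 0.35 to 0.9 m from the base axis. Payload 8.1 kg.
Tool frame: the origin (TCP) lies on the centre line of the jaws, within the pads' length; the fingertips stand 22 mm ahead of it and the grasp point (between the pads) lies 3 mm ahead of it; z points along the fingers, y is the line along which they close (so a half turn about z gives the same grasp; the last joint's range is limited). The gripper opens to 85 mm and grips with 20 to 120 N. Pads are 22 mm wide; open, the fingers measure 114 mm over their backs; the gripper's body (76 mm by 85 mm) begins 54 mm behind the grasp point. The pads swing forward as they close: fully open they stand 13 mm farther back than shut.
Start: joints at [1.181, 0.434, 0.025, 1.573, -0.012, 1.134, -0.075], TCP at [0.177, -0.599, 0.253] pointing down, gripper open.
Joint ranges: [-2.62, 2.62], [-0.44, 2.09], [-1.27, 1.32], [0.08, 2.57], [-1.32, 4.46], [0.12, 2], [-2.74, 2.74]. Speed limits (rad/s): [2.22, 2.22, 3.01, 3.01, 3.14, 3.14, 3.14].

### API

Orientations are given as a rotation vector (axis times angle).
In Python, from workcell import sensors, vision, job gives the robot as it stands.
- The arm moves only by the shell command python3 -m jog 'ROWS' [OPENING] [FORCE]. ROWS is JSON, a list of rows, each a list of 4 numbers: the shift along the tool's x, y, z each as a share of 200 mm, from -1 to 1, then the turn about the tool's z as a share of 180 degrees, from -1 to 1. In form: [[dx, dy, dz, roll], ...]. A call has 1 to 12 rows; each row is the pose to reach, as a shift and turn from the pose commanded when the call began, along the tool's axes at that moment, turning the shorter way round; what a row does not reach only later rows make up. A row lasts 1/10 s, in which the tool goes at most 50 mm and 8.59 degrees, less where a joint would pass 70% of its speed; a pose out of reach is approached as far as the arm can. A call with a number of a shift or a turn outside -1 to 1 is refused whole. A call with a gripper value outside its range is refused whole. OPENING is the finger opening in mm, from 0 to 85.4, set as the call begins (- or left out, the last holds). The fingers move at their own pace and stop on an object; FORCE is the grip in N (left out, the last holds). Time passes only in rows, so rows that repeat a pose let the fingers close. It gives the time, the measured TCP pose, the force, the opening and the grip force at its end, in the units of the state.
- sensors.observe(): the state, without advancing time (a new reading comes with each control period).
- vision.capture(name): name is "side" or "top"; returns the picture (480x640x3 uint8, blue, green, red); there is no depth.
- vision.get_calibration(name): a dict with "K" (3x3 intrinsics, pixels), "R" (3x3) and "t" (3): a world point X has camera coordinates R X + t. Camera axes: x right, y down, z forward; pixel columns grow to the right and rows downward; lengths in m; the calibration is good to about 2 mm. A picture is of the moment at which its call begins. get_calibration takes no time and is no camera call.
- job.close_job(): hands the job in; it is judged then, once.
The state is a dict: "time_s": time; "qpos": joint angles; "dq": joint speeds; "effort": joint torques, N m; "ee_pos": TCP position; "eef_rot": TCP orientation; "wrist_force": force on the tool from outside, world axes, zero at the start; "torque": the same for the moment, N m; "width": opening from 0.0 (shut) to 1.0 (fully open); "grasp_force": force on a finger pad.
Only numpy, scipy, OpenCV 4.12 (cv2) and the standard library are available. Lean on these libraries where they do the work, as an engineer would, in place of code of your own. Each camera call takes 0.05 s, during which the arm holds its last target. There are 200 camera calls.

## Working session

There is one attempt and no reset: what is moved stays moved. The work goes in short steps, Python scripts to look and compute and a shell command to move; the robot and the scene stay as the last step left them, time stands still between calls to the robot, and variables do not carry over. Pictures are saved under pics/ and viewed, at most 12 in all, crops included, and the job is handed in when it is done.

```bash
mkdir -p pics; ls; python3 - <<'E'
from workcell import sensors, vision
import cv2,numpy as np
s=sensors.observe();print(s)
for n in("top","side"):
    cv2.imwrite(f"pics/{n}0.png",vision.capture(n));c=vision.get_calibration(n);print(n,c, -np.array(c["R"]).T@np.array(c["t"]))
E
```

```text
pics
{'time_s': 0.0, 'qpos': array([ 1.18140785,  0.43520114,  0.02495688,  1.57409067, -0.01165679,
        1.13393243, -0.0751537 ]), 'dq': array([-1.26145398e-04, -5.44358192e-04, -9.03479173e-04, -1.84925761e-05,
        1.33684807e-03, -1.92576499e-03, -8.17709518e-04]), 'effort': array([-2.42170645e-03, -6.70466781e+01,  1.02349430e+00, -3.16207016e+01,
        1.53618370e-02,  1.27160168e-02, -5.57307331e-06]), 'ee_pos': array([ 0.17664567, -0.59905194,  0.25254175]), 'eef_rot': array([-3.10793554e+00, -4.48529092e-01,  4.53957598e-04]), 'wrist_force': array([-4.21990658e-04,  4.76166431e-01, -1.59008255e-01]), 'torque': array([ 0.02282023, -0.01545799, -0.0306769 ]), 'grasp_force': 0.0, 'width': 0.9975995453162061}
top {'K': array([[510.13119506,   0.        , 314.32729382],
       [  0.        , 510.13119506, 237.36505424],
       [  0.        ,   0.        ,   1.        ]]), 'R': array([[-0.00289945, -0.99995824,  0.00866646],
       [-0.99240772,  0.00181173, -0.12297823],
       [ 0.12295739, -0.00895724, -0.99237153]]), 't': array([0.02033849, 0.57535697, 1.58771604])} [0.37582624 0.0335168  1.64618431]
side {'K': array([[477.05228555,   0.        , 318.16819392],
       [  0.        , 477.05228555, 237.36551658],
       [  0.        ,   0.        ,   1.        ]]), 'R': array([[-0.99696566,  0.07304428, -0.02690752],
       [ 0.05127408,  0.35612608, -0.93303011],
       [-0.05857004, -0.93157863, -0.35879074]]), 't': array([0.55298783, 0.01096262, 1.34600101])} [0.62958311 1.20960911 0.50804069]
```

View pics/top0.png

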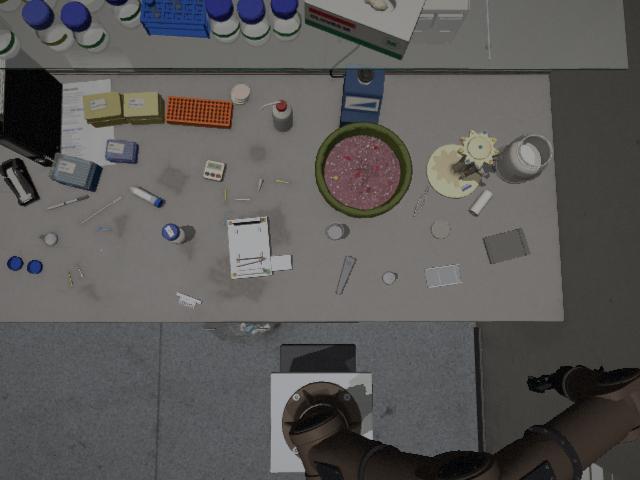

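View pics/side0.png

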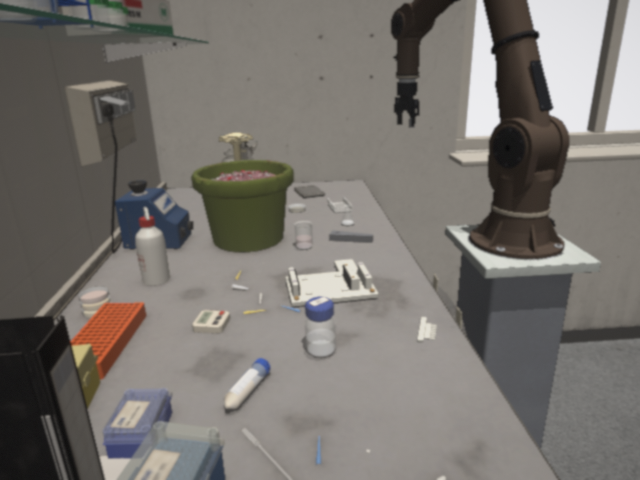

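The top view shows the caster at about (250,247), with its tongue at (281,263). The wedge is at (346,275), the tray at (443,275), the flask at (389,278), the beaker at (335,232), the bottle at (173,233), the dish at (441,229) and the comb at (188,299). The side view agrees. I'll enlarge the two regions that matter.

```bash
python3 - <<'E'
import cv2,numpy as np
t=cv2.imread("pics/top0.png")
a=cv2.resize(t[205:290,220:305],None,fx=7,fy=7,interpolation=cv2.INTER_CUBIC)[:595]
cv2.imwrite("pics/castz.png",a)
b=cv2.resize(t[215:315,320:480],None,fx=5,fy=5,interpolation=cv2.INTER_CUBIC)
cv2.imwrite("pics/objz.png",b)
E
```

```text
(no output)
```

View pics/castz.png

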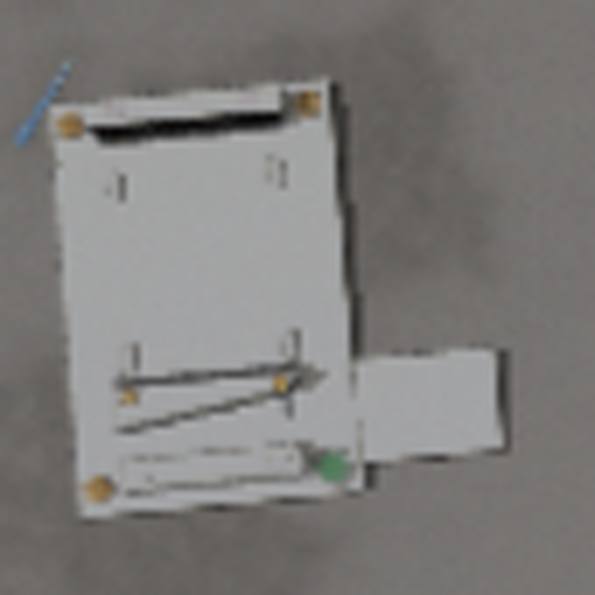

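View pics/objz.png

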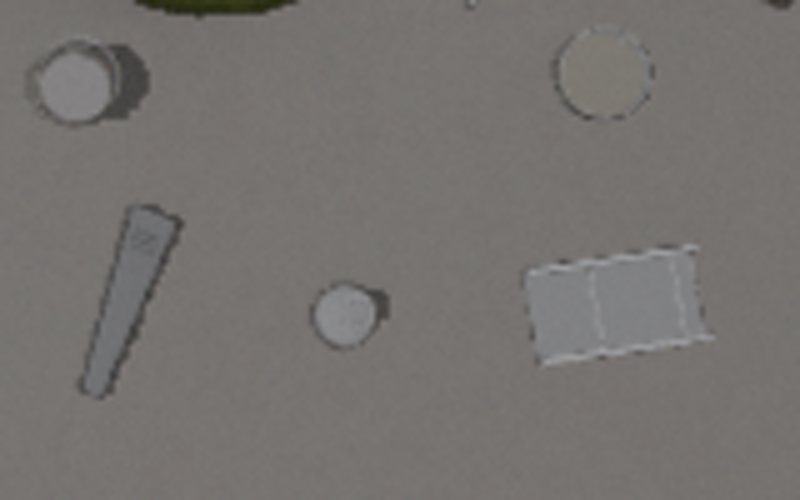

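The caster's base corners in the first crop are about (50,107), (329,80), (362,488) and (82,517). The gate seal is the upper dark line and the sloping gate back is the lower one, so the gate is well forward. In the second crop the wedge's thick end is at the top (131-182, 205-219) and its thin end at (80-103, 390). The tray's wall corners are (527,272), (697,247), (713,338) and (543,364).

```bash
cat > h.py <<'E'
import numpy as np,cv2
from workcell import sensors,vision
from scipy.spatial.transform import Rotation as Ro
def ray(n,px,z):
    c=vision.get_calibration(n);R=np.array(c["R"]);o=-R.T@np.array(c["t"])
    d=R.T@np.linalg.inv(c["K"])@[px[0],px[1],1]
    return o+d*(z-o[2])/d[2]
def proj(n,X):
    c=vision.get_calibration(n);p=c["K"]@(c["R"]@np.array(X)+c["t"]);return p[:2]/p[2]
def crop(p,x0,y0,f): return [x0+(p[0]+.5)/f-.5,y0+(p[1]+.5)/f-.5]
def pose():
    s=sensors.observe();return s["ee_pos"],Ro.from_rotvec(s["eef_rot"])
def togo(target,yaw_y=None):
    "rows units; yaw_y: desired world angle (deg) of tool y axis"
    p,r=pose();d=r.inv().apply(np.array(target)-p)/0.2
    out=list(np.round(d,3))
    if yaw_y is not None:
        y=r.as_matrix()[:,1];a=np.degrees(np.arctan2(y[1],y[0]))
        e=(a-yaw_y+90)%180-90   # tool z down: + roll lowers world angle
        out.append(round(e/180,4))
    return out
E
python3 - <<'E'
from h import *
P=lambda L,x,y,f,z:np.array([ray("top",crop(p,x,y,f),z)[:2] for p in L])
def an(v):return np.degrees(np.arctan2(v[1],v[0])).round(1)
c=P([(50,107),(329,80),(362,488),(82,517)],220,205,7,.016) # +x+y,+x-y,-x-y,-x+y
print("cast",c.round(4).tolist(),[np.linalg.norm(c[i]-c[i-1]).round(4) for i in range(4)],an(c[0]-c[3]),an(c[1]-c[2]),an(c[0]-c[1])-90,an(c[3]-c[2])-90)
tg=P([(500,350),(507,447),(355,357),(366,460)],220,205,7,.016);print("tongue",tg.round(4).tolist())
t=P([(527,272),(697,247),(713,338),(543,364)],320,215,5,.024)
print("tray",t.mean(0).round(4),[np.linalg.norm(t[i]-t[i-1]).round(4) for i in range(4)],an(t[0]-t[1]),an(t[3]-t[2]))
w=P([(131,205),(182,219),(103,398),(80,388)],320,215,5,.022)
print("wedge",w.round(4).tolist(),[np.linalg.norm(w[i]-w[i-1]).round(4) for i in range(4)],an((w[2]+w[3]-w[0]-w[1])),((w[2]+w[3])/2).round(4),((w[0]+w[1])/2).round(4), an(w[2]-w[1]),an(w[3]-w[0]))
print("flask",ray("top",crop((345,315),320,215,5),.05),"beaker",ray("top",crop((75,85),320,215,5),.03))
y=-np.radians(5)
p,r=pose();print(r.as_matrix().round(3))
E
```

```text
cast [[0.6353, 0.3016], [0.6477, 0.1731], [0.4594, 0.1564], [0.4466, 0.2836]] [np.float64(0.1896), np.float64(0.1291), np.float64(0.189), np.float64(0.1278)] 5.4 5.1 5.5 5.799999999999997
tongue [[0.5224, 0.0937], [0.4779, 0.0904], [0.5193, 0.1601], [0.4722, 0.1547]]
tray [ 0.4534 -0.3921] [np.float64(0.059), np.float64(0.1103), np.float64(0.0585), np.float64(0.11)] 98.2 98.5
wedge [[0.5182, -0.0816], [0.5091, -0.1141], [0.3956, -0.0625], [0.4019, -0.048]] [np.float64(0.121), np.float64(0.0337), np.float64(0.1247), np.float64(0.0158)] 159.7 [ 0.3988 -0.0553] [ 0.5136 -0.0978] 155.6 163.9
flask [ 0.4464199  -0.21274047  0.05      ] beaker [ 0.59453555 -0.04596174  0.03      ]
[[ 0.959  0.283 -0.001]
 [ 0.283 -0.959  0.001]
 [-0.    -0.001 -1.   ]]
```

Sizes agree with what was given (base 190x128, tray 110x59, wedge 122 long), so I can move now. The gate comes first: turn the tool and travel towards the bed. In the same step I'll measure the ribs and the gate.

```bash
python3 -m jog '[[0.89,-1,0,-0.439],[0.89,-1,0,-0.439],[0.89,-1,0,-0.439],[0.89,-1,0,-0.439],[0.89,-1,0,-0.439],[0.89,-1,0,-0.439],[0.89,-1,0,-0.439],[0.89,-1,0,-0.439],[0.89,-1,0,-0.439],[0.89,-1,0,-0.439]]' 0 30; cat >> h.py <<'E'
PSI=np.radians(5.4);O=np.array([.5353,.2276])
ux=np.array([np.cos(PSI),np.sin(PSI)]);uy=np.array([-ux[1],ux[0]])
def W(x,y): return O+ux*x+uy*y       # caster -> world
def C(p): d=np.array(p)[:2]-O; return np.array([d@ux,d@uy])
E
python3 - <<'E'
from h import *
for n,p,z in [("ribL+",(123,187),.019),("ribR+",(283,172),.019),("ribL-",(135,357),.019),("ribR-",(292,345),.019),("endseal L",(100,142),.04),("endseal R",(280,122),.04),
 ("gate face L",(118,382),.045),("gate face R",(285,372),.045),("gateback L",(118,430),.045),("gateback R",(290,393),.045),("bar -x L",(127,492),.045),("bar-x R",(300,473),.045)]:
    print(n,(C(ray("top",crop(p,220,205,7),z))*1e3).round(1))
print(togo([*W(.035,0),.25],5.4))
E
```

```text
time_s: 1.1
ee_pos: [0.2908, -0.3571, 0.2531]
eef_rot: [-2.109, -2.328, -0.0]
wrist_force: [1.0, 0.0, 0.6]
width: 0.001
grasp_force: 0.0
ribL+ [65.7 33.3]
ribR+ [ 65.6 -40.4]
ribL- [-12.9  34. ]
ribR- [-14.3 -37.8]
endseal L [84.1 39.3]
endseal R [ 85.5 -42.7]
gate face L [-26.   39.1]
gate face R [-28.8 -35.9]
gateback L [-47.5  40.7]
gateback R [-38.4 -37.3]
bar -x L [-75.6  38.9]
bar-x R [-74.6 -38.7]
[np.float64(2.789), np.float64(1.679), np.float64(0.016), np.float64(0.0013)]
```

```bash
sed -i 's/O=np.array(\[.5353,.2276\])/O=np.array([.5354,.2268])/' h.py
python3 -m jog '[[0.93,0.56,0,0],[0.93,0.56,0,0],[0.93,0.56,0,0],[0.93,0.56,0,0],[0.93,0.56,0,0]]'
python3 -m jog '[[0.93,0.56,0,0],[0.93,0.56,0,0],[0.93,0.56,0,0],[0.93,0.56,0,0],[0.93,0.56,0,0]]'
python3 -m jog '[[0.93,0.56,0.5,0],[0.93,0.56,0.5,0],[0.93,0.56,0.5,0],[0.93,0.56,0.5,0],[0.93,0.56,0.5,0],[0.93,0.56,0.5,0]]'
python3 -c "
from h import *
print(C(pose()[0]),togo([*W(.035,0),.05],5.4))"
```

```text
time_s: 1.6
ee_pos: [0.3864, -0.1569, 0.2536]
eef_rot: [2.111, 2.326, 0.002]
wrist_force: [0.0, -1.1, 0.2]
width: -0.003
grasp_force: 0.0
time_s: 2.1
ee_pos: [0.4799, 0.0396, 0.2535]
eef_rot: [-2.111, -2.326, -0.004]
wrist_force: [-0.7, -0.7, 0.4]
width: -0.0
grasp_force: 0.0
time_s: 2.7
ee_pos: [0.5716, 0.2352, 0.1503]
eef_rot: [-2.109, -2.323, 0.001]
wrist_force: [-0.1, -0.5, -0.1]
width: -0.003
grasp_force: 0.0
[0.03687029 0.00494095] [np.float64(-0.026), np.float64(-0.008), np.float64(0.502), np.float64(0.0008)]
```

```bash
python3 -m jog '[[-0.02,0,0.25,0],[-0.02,0,0.5,0],[-0.02,0,0.5,0],[-0.02,0,0.5,0],[-0.02,-0.1,0.5,0],[-0.02,-0.15,0.5,0],[-0.02,-0.19,0.5,0],[-0.02,-0.21,0.5,0],[-0.02,-0.23,0.5,0],[-0.02,-0.25,0.5,0],[-0.02,-0.25,0.5,0]]'
python3 -c "
from h import *
print(C(pose()[0]))
t=vision.capture('top')
cv2.imwrite('pics/a.png',t)"

```

```text
time_s: 3.8
ee_pos: [0.5229, 0.2213, 0.0534]
eef_rot: [2.113, 2.325, -0.0]
wrist_force: [0.4, 0.3, -0.2]
width: 0.001
grasp_force: 0.0
[-0.01297746 -0.00425229]
```

```bash
python3 -m jog '[[0,-0.01,0,0],[0,-0.02,0,0],[0,-0.03,0,0],[0,-0.04,0,0],[0,-0.04,0,0]]'
python3 -m jog '[[0,-0.01,0,0],[0,-0.02,0,0],[0,-0.02,0,0]]'
python3 -m jog '[[0,-0.01,0,0],[0,-0.02,0,0],[0,-0.02,0,0]]'
python3 -c "
from h import *
print(C(pose()[0]))"

```

```text
time_s: 4.35
ee_pos: [0.5149, 0.2205, 0.0533]
eef_rot: [-2.113, -2.325, 0.0]
wrist_force: [-0.2, 0.6, 0.9]
width: 0.003
grasp_force: 0.2
time_s: 4.65
ee_pos: [0.5143, 0.2205, 0.0537]
eef_rot: [2.113, 2.321, 0.008]
wrist_force: [12.3, 2.0, -8.4]
width: -0.0
grasp_force: 6.1
time_s: 4.95
ee_pos: [0.5138, 0.2204, 0.0542]
eef_rot: [2.113, 2.318, 0.016]
wrist_force: [23.6, 2.1, -15.1]
width: 0.003
grasp_force: 11.5
[-0.02206645 -0.00434377]
```

The wrist reads 24 N with no further motion, so the gate is on its back stop. I'll retract and go to the tray.

```bash
python3 -m jog '[[0,0.1,0,0],[0,0.1,-0.25,0],[0,0.1,-0.5,0],[0,0.1,-0.75,0],[0,0.1,-1,0],[0,0.1,-1,0]]' 85
python3 -c "
from h import *
print(C(pose()[0]),togo([.4534,-.3921,.2],8.3))"

```

```text
time_s: 5.55
ee_pos: [0.529, 0.2241, 0.2603]
eef_rot: [2.11, 2.322, 0.015]
wrist_force: [0.0, -0.2, 0.4]
width: 0.987
grasp_force: 0.0
[-0.00659013 -0.00209512] [np.float64(-3.032), np.float64(-0.673), np.float64(0.284), np.float64(-0.0157)]
```

```bash
python3 -m jog '[[-0.76,-0.5,0,-0.016],[-0.76,-0.5,0,-0.016],[-0.76,-0.5,0,-0.016],[-0.76,-0.5,0,-0.016],[-0.76,-0.5,0,-0.016]]'
python3 -m jog '[[-0.9,-0.1,0,0],[-0.9,-0.1,0,0],[-0.9,-0.1,0,0],[-0.9,-0.1,0,0],[-0.9,-0.1,0,0]]'
python3 -m jog '[[-0.9,-0.05,0,0],[-0.9,-0.05,0,0],[-0.9,-0.05,0,0],[-0.9,-0.05,0,0],[-0.9,-0.05,0.2,0],[-0.9,-0.05,0.2,0]]'
python3 -c "
from h import *
print(pose()[0],togo([.4534,-.3921,.1],8.3))
cv2.imwrite('pics/b.png',vision.capture('top'))"

```

```text
time_s: 6.05
ee_pos: [0.4394, 0.0564, 0.2526]
eef_rot: [2.061, 2.371, -0.007]
wrist_force: [0.7, 0.6, 0.1]
width: 0.996
grasp_force: 0.0
time_s: 6.55
ee_pos: [0.4478, -0.1245, 0.2526]
eef_rot: [-2.062, -2.37, 0.002]
wrist_force: [-0.2, 0.8, -0.3]
width: 0.999
grasp_force: 0.0
time_s: 7.15
ee_pos: [0.4623, -0.2981, 0.209]
eef_rot: [-2.049, -2.371, 0.001]
wrist_force: [-1.2, 1.1, -0.5]
width: 0.997
grasp_force: 0.0
[ 0.46232333 -0.29805709  0.20901329] [np.float64(-0.462), np.float64(-0.109), np.float64(0.543), np.float64(0.0001)]
```

```bash
python3 -m jog '[[-0.46,-0.11,0,0],[-0.46,-0.11,0,0],[-0.46,-0.11,0.3,0],[-0.46,-0.11,0.54,0],[-0.46,-0.11,0.54,0],[-0.46,-0.11,0.54,0]]'
python3 -c "
from h import *
print(pose()[0],togo([.4534,-.3921,.026],8.3))"

```

```text
time_s: 7.8
ee_pos: [0.4565, -0.3922, 0.1058]
eef_rot: [-2.05, -2.378, -0.001]
wrist_force: [0.6, -0.9, 1.4]
width: 0.993
grasp_force: 0.0
[ 0.4565297  -0.39223512  0.10576171] [np.float64(0.002), np.float64(-0.015), np.float64(0.399), np.float64(0.0009)]
```

```bash
python3 -m jog '[[0,-0.015,0.2,0],[0,-0.015,0.35,0],[0,-0.015,0.39,0],[0,-0.015,0.39,0],[0,-0.015,0.39,0]]'
python3 -m jog '[[0,0,0,0],[0,0,0,0],[0,0,0,0],[0,0,0,0],[0,0,0,0],[0,0,0,0]]' 40 30

```

```text
time_s: 8.3
ee_pos: [0.4548, -0.3949, 0.03]
eef_rot: [2.051, 2.375, 0.001]
wrist_force: [-0.5, 0.6, 0.2]
width: 0.993
grasp_force: 0.0
time_s: 8.9
ee_pos: [0.4539, -0.3949, 0.0292]
eef_rot: [2.053, 2.375, -0.0]
wrist_force: [-0.8, 0.9, 8.3]
width: 0.715
grasp_force: 31.0
```

```bash
python3 -m jog '[[0,0,-0.25,0],[0,0,-0.5,0],[0,0,-0.75,0],[0,0,-0.85,0],[0,0,-0.85,0]]'
python3 -m jog '[[1,0.1,0,-0.484],[1,0.1,0,-0.484],[1,0.1,0,-0.484],[1,0.1,0,-0.484],[1,0.1,0,-0.484],[1,0.1,0,-0.484],[1,0.1,0,-0.484],[1,0.1,0,-0.484],[1,0.1,0,-0.484],[1,0.1,0,-0.484],[1,0.1,0,-0.484],[1,0.1,0,-0.484]]'
python3 -c "
from h import *
print(pose()[0],togo([*W(.028,0),.2],95.4))"

```

```text
time_s: 9.4
ee_pos: [0.4548, -0.3954, 0.2021]
eef_rot: [2.049, 2.371, 0.0]
wrist_force: [0.2, 0.4, -0.7]
width: 0.714
grasp_force: 35.4
time_s: 10.6
ee_pos: [0.4433, -0.1935, 0.1968]
eef_rot: [0.144, -3.137, -0.001]
wrist_force: [-0.9, 0.5, -1.6]
width: 0.715
grasp_force: 35.3
[ 0.44330934 -0.19347118  0.19677353] [np.float64(-0.791), np.float64(2.051), np.float64(-0.015), np.float64(-0.0008)]
```

```bash
python3 -m jog '[[0,1,0,0],[0,1,0,0],[0,1,0,0],[0,1,0,0],[-0.3,1,0,0],[-0.3,1,0,0]]'
python3 -m jog '[[-0.49,0.8,0,0],[-0.49,0.8,0,0],[-0.49,0.8,0,0],[-0.49,1,0,0],[-0.49,1,0,0],[-0.49,1,0,0]]'
python3 -c "
from h import *
print(pose()[0],togo([*W(.028,0),.1],95.4))"

```

```text
time_s: 11.2
ee_pos: [0.4877, 0.0132, 0.1975]
eef_rot: [-0.147, 3.135, 0.001]
wrist_force: [-0.1, -0.8, -1.4]
width: 0.716
grasp_force: 35.3
time_s: 11.8
ee_pos: [0.5623, 0.2249, 0.1972]
eef_rot: [0.153, -3.138, -0.005]
wrist_force: [0.0, 0.5, -1.5]
width: 0.713
grasp_force: 35.3
[0.562253   0.22488329 0.1972215 ] [np.float64(-0.007), np.float64(0.021), np.float64(0.486), np.float64(0.001)]
```

```bash
python3 -m jog '[[-0.007,0.02,0.2,0],[-0.007,0.02,0.4,0],[-0.007,0.02,0.53,0],[-0.007,0.02,0.53,0],[-0.007,0.02,0.53,0],[-0.007,0.02,0.53,0]]'
python3 -c "
from h import *
p,r=pose();print(p,C(p))
t=vision.capture('top');s=vision.capture('side')
a=cv2.resize(t[200:285,215:300],None,fx=7,fy=7,interpolation=cv2.INTER_CUBIC)[:595]
u=proj('side',[*W(.026,0),.04]).astype(int);print(u,togo([*W(.028,0),.045],95.4))
b=cv2.resize(s[u[1]-60:u[1]+60,u[0]-80:u[0]+80],None,fx=5,fy=5,interpolation=cv2.INTER_CUBIC)
cv2.imwrite('pics/pl_t.png',a);cv2.imwrite('pics/pl_s.png',b)"

```

```text
time_s: 12.4
ee_pos: [0.5651, 0.224, 0.0931]
eef_rot: [-0.147, 3.136, 0.001]
wrist_force: [0.3, 0.8, -0.4]
width: 0.716
grasp_force: 35.3
[0.56511367 0.2240406  0.09314119] [ 0.02932212 -0.00554346]
[322 274] [np.float64(0.007), np.float64(0.027), np.float64(0.241), np.float64(-0.0)]
```

View pics/pl_s.png

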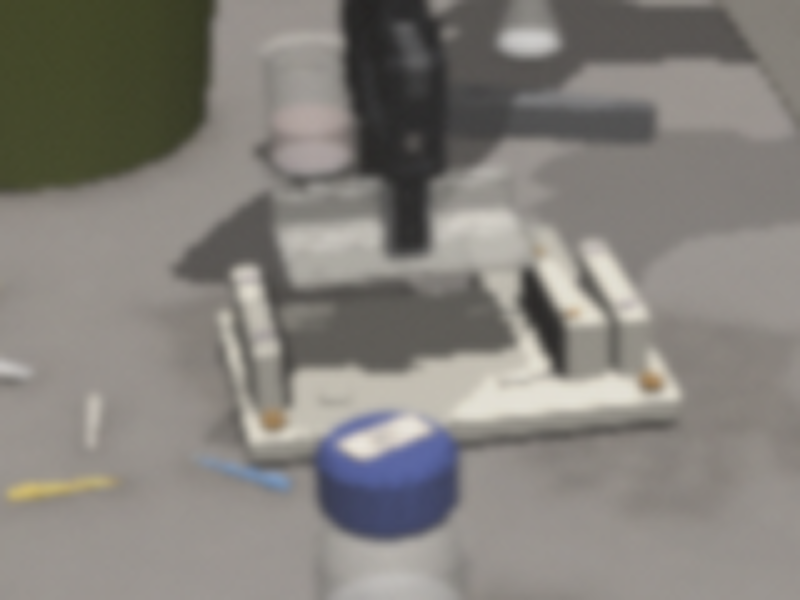

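View pics/pl_t.png

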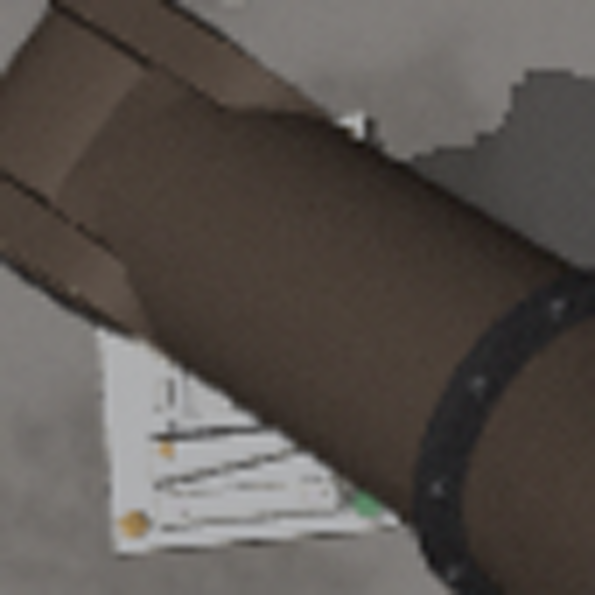

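The side crop shows the tray held level above the bed. The lower edge of its near wall runs from about (293,287) to (522,263), and the gate is back. The arm hides the bed in the top crop. I'll check the tray's offset in the grip from the side view.

```bash
python3 -c "
from h import *
for dx in (-.003,0,.003):
  print([((proj('side',[*W(.0293+dx+e,.0255),.064])-[242,214])*5+2).round(0) for e in (.055,-.055)])
# features of caster: near end-wall top corners, gate face near corner
for n,q in (('wall in top',(.09,.042,.047)),('gate face top',(-.034,.042,.045)),('base corner+x',(.108,.065,.016)),('base corner-x',(-.084,.065,.016))):
  print(n,((proj('side',[*W(*q[:2]),q[2]])-[242,214])*5+2).round(0))
print(togo([*W(.028,0),.045],95.4))"

```

```text
[array([287., 291.]), array([533., 267.])]
[array([281., 291.]), array([526., 268.])]
[array([274., 292.]), array([519., 268.])]
wall in top [274. 344.]
gate face top [553. 320.]
base corner+x [242. 437.]
base corner-x [676. 391.]
[np.float64(0.007), np.float64(0.027), np.float64(0.241), np.float64(-0.0)]
```

```bash
python3 -m jog '[[0,0.027,0,0],[0,0.027,0,0],[0,0.027,0,0]]'
python3 -c "
from h import *
p=pose()[0];print(p,C(p))"
python3 -m jog '[[0,0,0.1,0],[0,0,0.18,0],[0,0,0.2,0],[0,0,0.22,0],[0,0,0.23,0],[0,0,0.23,0]]'
python3 -c "
from h import *
p=pose()[0];print(p,C(p))"

```

```text
time_s: 12.8
ee_pos: [0.5636, 0.2296, 0.0917]
eef_rot: [-0.15, 3.138, 0.0]
wrist_force: [-0.1, 0.6, -0.8]
width: 0.72
grasp_force: 35.3
[0.56362954 0.22960183 0.09167089] [0.02836793 0.00013276]
time_s: 13.4
ee_pos: [0.5639, 0.2298, 0.046]
eef_rot: [-0.15, 3.137, 0.001]
wrist_force: [-1.1, 0.5, 0.2]
width: 0.716
grasp_force: 35.8
[0.56387647 0.22984904 0.0459676 ] [0.02863704 0.00035564]
```

```bash
python3 -m jog '[[0,0,0.005,0],[0,0,0.008,0],[0,0,0.008,0]]'
python3 -m jog '[[0,0,0,0],[0,0,0,0],[0,0,0,0],[0,0,0,0]]' 80
python3 -m jog '[[0,0,-0.1,0],[0,0,-0.3,0],[0,0,-0.55,0],[0,0,-0.8,0],[0,0,-1,0],[0,0,-1,0]]'
python3 -c "
from h import *
print(togo([*W(-.05,-.12),.2],95.4))"

```

```text
time_s: 13.7
ee_pos: [0.5639, 0.2299, 0.0452]
eef_rot: [-0.15, 3.137, 0.001]
wrist_force: [-3.3, -2.3, 14.1]
width: 0.716
grasp_force: 37.5
time_s: 14.1
ee_pos: [0.5636, 0.229, 0.0434]
eef_rot: [0.149, -3.138, 0.0]
wrist_force: [1.0, 0.1, 0.4]
width: 0.937
grasp_force: 0.0
time_s: 14.7
ee_pos: [0.5655, 0.2314, 0.2498]
eef_rot: [-0.149, 3.13, 0.006]
wrist_force: [-0.8, 0.5, -0.6]
width: 0.937
grasp_force: 0.0
[np.float64(0.405), np.float64(-0.609), np.float64(0.244), np.float64(0.0003)]
```

```bash
python3 -m jog '[[0.5,-0.7,0,0.143],[0.5,-0.7,0,0.143],[0.5,-0.7,0,0.143],[0.5,-0.7,0,0.143],[0.5,-0.7,0,0.143]]' 60
python3 -c "
from h import *
print(togo([.4562,-.0766,.15],69.7))"

```

```text
time_s: 15.2
ee_pos: [0.4757, 0.0764, 0.2429]
eef_rot: [-0.56, -3.09, 0.006]
wrist_force: [-0.2, 0.5, 0.4]
width: 0.704
grasp_force: 0.0
[np.float64(-0.178), np.float64(-0.749), np.float64(0.467), np.float64(-0.0014)]
```

```bash
python3 -m jog '[[-0.18,-0.75,0,0],[-0.18,-0.75,0,0],[-0.18,-0.75,0,0],[-0.18,-0.75,0.3,0],[-0.18,-0.75,0.47,0],[-0.18,-0.75,0.47,0]]'
python3 - <<'E'
from h import *
print(togo([.4562,-.0766,.03],69.7))
t=vision.capture('top');cv2.imwrite('pics/c.png',t);s=vision.capture('side')
a=cv2.resize(t[205:290,220:305],None,fx=5.6,fy=5.6,interpolation=cv2.INTER_CUBIC)[:480]
b=cv2.resize(s[254:344,272:392],(0,0),fx=3.5,fy=3.5,interpolation=cv2.INTER_CUBIC)
m=np.zeros((476,800,3),np.uint8);m[:,:380]=cv2.resize(t[205:290,220:288],(380,476),interpolation=cv2.INTER_CUBIC);m[:315,380:800]=b
cv2.imwrite('pics/bed.png',m)
E
```

```text
time_s: 15.8
ee_pos: [0.4559, -0.0728, 0.1452]
eef_rot: [-0.552, -3.084, -0.001]
wrist_force: [-0.3, -0.2, 0.7]
width: 0.703
grasp_force: 0.0
[np.float64(-0.013), np.float64(-0.017), np.float64(0.576), np.float64(0.0001)]
```

View pics/bed.png

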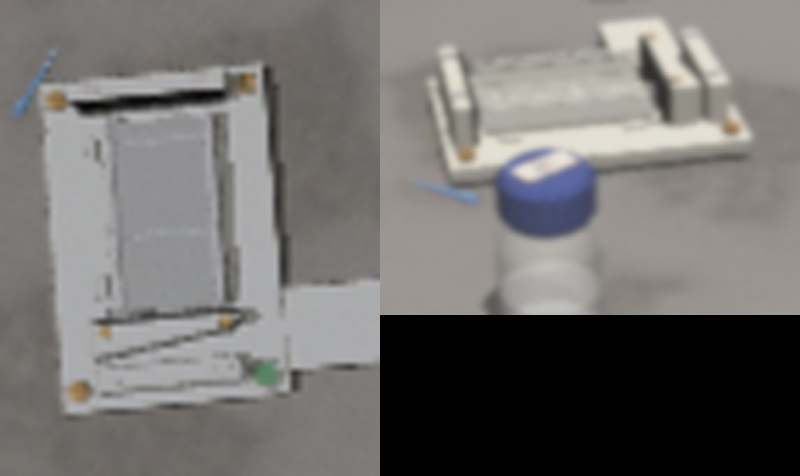

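The tray looks seated between the ribs and seals. Its left edge runs (108,118)-(125,310) and its right edge (211,115)-(224,305). I'll check this numerically.

```bash
python3 - <<'E'
from h import *
f=380/68
g=cv2.cvtColor(cv2.imread('pics/c.png'),6)
for n,p,z in [("L+",(108,118),.04),("L-",(124,310),.04),("R+",(211,115),.04),("R-",(222,300),.04),("rib L+",(97,150),.018),("rib L-",(108,285),.018),("base L",(44,200),.016),("base R",(281,250),.016),("seal L",(76,105),.045),("seal R",(224,95),.045)]:
    print(n,(C(ray('top',crop(p,220,205,f),z))*1e3).round(1))
for v in (228,245): print(g[v,220:275].tolist())
E
```

```text
L+ [79.9 24.3]
L- [-30.1  24. ]
R+ [ 76. -34.]
R- [-29.8 -31.4]
rib L+ [65.4 34.9]
rib L- [-12.9  34.7]
base L [39.7 67.7]
base R [ -2.2 -65.3]
seal L [88.2 41.2]
seal R [ 85.9 -42.8]
[121, 117, 117, 115, 117, 118, 118, 122, 144, 171, 170, 171, 172, 171, 171, 171, 169, 170, 163, 142, 139, 144, 145, 144, 143, 147, 144, 144, 144, 145, 145, 147, 147, 145, 146, 146, 153, 156, 98, 114, 118, 171, 170, 171, 170, 171, 170, 161, 51, 71, 102, 103, 104, 105, 100]
[122, 120, 120, 121, 120, 120, 122, 121, 133, 171, 171, 171, 171, 171, 170, 171, 171, 172, 168, 155, 155, 136, 144, 145, 145, 144, 146, 145, 147, 145, 146, 145, 147, 146, 146, 148, 145, 154, 151, 100, 115, 128, 171, 171, 171, 172, 172, 171, 162, 88, 73, 103, 105, 108, 109]
```

```bash
python3 -m jog '[[-0.013,-0.017,0.2,0],[-0.013,-0.017,0.4,0],[-0.013,-0.017,0.55,0],[-0.013,-0.017,0.575,0],[-0.013,-0.017,0.575,0],[-0.013,-0.017,0.575,0]]'
python3 -m jog '[[0,0,0,0],[0,0,0,0],[0,0,0,0],[0,0,0,0],[0,0,0,0],[0,0,0,0]]' 5 40
python3 -m jog '[[0,0,-0.1,0],[0,0,-0.3,0],[0,0,-0.5,0],[0,0,-0.5,0],[0,0,-0.5,0]]'
python3 - <<'E'
from h import *
p,r=pose();print(p,np.degrees(np.arctan2(*r.as_matrix()[[1,0],1])))
t=vision.capture('side');cv2.imwrite('pics/d.png',t)
a=cv2.resize(t[200:290,270:420],None,fx=4,fy=4,interpolation=cv2.INTER_CUBIC)
cv2.imwrite('pics/wg.png',a)
E
```

```text
time_s: 16.5
ee_pos: [0.4622, -0.0766, 0.0368]
eef_rot: [0.552, 3.089, 0.0]
wrist_force: [0.8, -0.0, 0.8]
width: 0.705
grasp_force: 0.0
time_s: 17.1
ee_pos: [0.4611, -0.0772, 0.0359]
eef_rot: [0.553, 3.091, -0.001]
wrist_force: [-2.2, -0.7, 13.6]
width: 0.265
grasp_force: 38.5
time_s: 17.6
ee_pos: [0.4608, -0.0774, 0.1356]
eef_rot: [0.554, 3.09, -0.001]
wrist_force: [-0.4, 0.3, -1.4]
width: 0.266
grasp_force: 39.8
[ 0.46076892 -0.07739528  0.13563805] 69.65797092951391
```

View pics/wg.png

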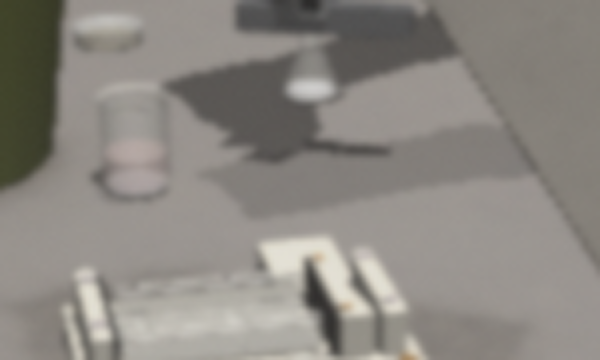

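The side crop shows the key held level at the top edge, from about (236,18) at the thick end to (417,18) at the thin end. I'll check its offset along the grip against those columns.

```bash
python3 - <<'E'
from h import *
w=np.array([[0.5182,-0.0816],[0.5091,-0.1141],[0.3956,-0.0625],[0.4019,-0.048]])
for k in (-.004,0,.004,.008):
    s=w+k*np.array([.94,-.345])
    print(k,[proj('side',[*q,.111]).round(1).tolist() for q in s])
g=cv2.cvtColor(cv2.imread('pics/d.png'),6)
for v in (203,205): print(g[v,322:384].tolist())
# plan: tool target for tip depth
psi=5.4
th=np.radians(155.7)
E
```

```text
-0.004 [[329.2, 203.9], [331.3, 200.5], [373.3, 203.8], [372.0, 205.4]]
0 [[327.8, 203.8], [329.9, 200.4], [371.9, 203.7], [370.6, 205.3]]
0.004 [[326.5, 203.7], [328.6, 200.3], [370.5, 203.6], [369.1, 205.3]]
0.008 [[325.1, 203.7], [327.3, 200.3], [369.1, 203.6], [367.7, 205.2]]
[146, 147, 146, 147, 146, 141, 123, 96, 82, 82, 80, 81, 81, 81, 81, 80, 76, 71, 69, 69, 69, 71, 75, 76, 76, 75, 76, 84, 92, 91, 86, 83, 82, 83, 83, 83, 83, 84, 84, 83, 83, 82, 84, 86, 86, 87, 87, 87, 87, 87, 89, 98, 113, 116, 103, 91, 94, 107, 118, 122, 124, 124]
[147, 147, 147, 146, 146, 141, 123, 96, 82, 80, 81, 80, 80, 80, 80, 79, 76, 71, 68, 68, 67, 68, 70, 71, 72, 72, 74, 75, 77, 79, 81, 81, 81, 82, 81, 81, 82, 82, 81, 82, 82, 82, 82, 81, 81, 82, 82, 82, 82, 81, 78, 79, 84, 87, 87, 85, 82, 85, 99, 115, 122, 125]
```

```bash
python3 -c "
from h import *
print(W(-.0478,-.13),togo([*W(-.0478,-.13),.12],9.47))"

```

```text
[0.50004622 0.09287857] [np.float64(0.108), np.float64(0.868), np.float64(0.073), np.float64(0.3344)]
```

```bash
python3 -m jog '[[0.11,0.87,0,0.334],[0.11,0.87,0,0.334],[0.11,0.87,0,0.334],[0.11,0.87,0,0.334],[0.11,0.87,0,0.334],[0.11,0.87,0,0.334],[0.11,0.87,0,0.334],[0.11,0.87,0,0.334],[0.11,0.87,0,0.334]]'
python3 -c "
from h import *
p=pose()[0];print(C(p),togo([*W(-.0478,-.13),.054],9.47))"

```

```text
time_s: 18.55
ee_pos: [0.4994, 0.0937, 0.1337]
eef_rot: [-2.024, -2.402, 0.003]
wrist_force: [-0.3, 0.5, -1.6]
width: 0.266
grasp_force: 39.8
[-0.04836645 -0.1291051 ] [np.float64(-0.004), np.float64(0.003), np.float64(0.399), np.float64(0.0017)]
```

```bash
python3 -m jog '[[0,0.002,0.2,0.002],[0,0.002,0.35,0.002],[0,0.002,0.38,0.002],[0,0.002,0.38,0.002],[0,0.002,0.38,0.002]]'
python3 - <<'E'
from h import *
p=pose()[0];print(p,C(p))
t=vision.capture('top');s=vision.capture('side');cv2.imwrite('pics/e_t.png',t);cv2.imwrite('pics/e_s.png',s)
print(proj('top',[*W(-.061,-.042),.045]))
m=np.hstack([cv2.resize(i,(400,500),interpolation=cv2.INTER_CUBIC) for i in (t[215:315,240:320],s[220:320,320:400])])
cv2.imwrite('pics/e.png',m)
E
```

```text
time_s: 19.05
ee_pos: [0.5011, 0.0942, 0.0596]
eef_rot: [2.034, 2.394, 0.001]
wrist_force: [0.2, 0.0, -0.7]
width: 0.263
grasp_force: 39.8
[0.50109114 0.09417631 0.05961916] [-0.04663759 -0.12880636]
[263.35651799 267.69878983]
```

View pics/e.png

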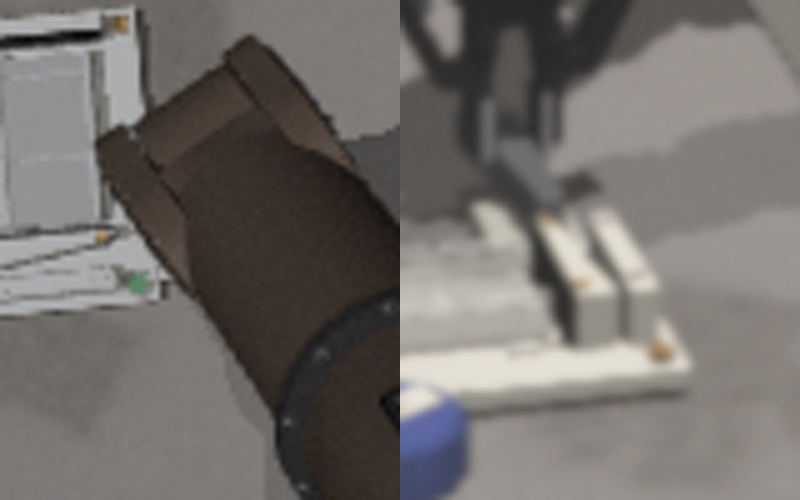

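The side half shows the key's tip at about (525-567,185-205), just short of the mouth. The far corner of the bar is at about (585,212). I'll compare these with predictions.

```bash
python3 - <<'E'
from h import *
f=lambda x,y,z:((proj('side',[*W(x,y),z])-[320,220])*5+400*np.array([1,0])+2).round(0)
x=-.0466
for y in(-.068,-.062,-.056):
  print(y,'tip -x top',f(x-.0119,y,.0457),'tip +x top',f(x-.0119+.014,y,.0457),'+x bot',f(x-.0119+.014,y,.0237))
print('bar near slot',f(-.061,.042,.045),'far slot',f(-.061,-.042,.045),'bar far -x',f(-.075,-.042,.045),'gate near face',f(-.034,.042,.045),'gate near back',f(-.056,.042,.045),'gate far back',f(-.044,-.042,.045),'far face',f(-.034,-.042,.045))
E
```

```text
-0.068 tip -x top [559. 187.] tip +x top [531. 190.] +x bot [532. 231.]
-0.062 tip -x top [562. 192.] tip +x top [534. 195.] +x bot [534. 236.]
-0.056 tip -x top [565. 197.] tip +x top [537. 200.] +x bot [537. 241.]
bar near slot [622. 284.] far slot [577. 209.] bar far -x [606. 207.] gate near face [563. 290.] gate near back [611. 286.] gate far back [542. 213.] far face [522. 215.]
```

```bash
python3 -m jog '[[0,0,0.02,0],[0,0,0.03,0],[0,0,0.03,0]]'
python3 -m jog '[[0.03,0.002,0,0],[0.06,0.004,0,0],[0.08,0.005,0,0],[0.1,0.007,0,0],[0.1,0.007,0,0]]'
python3 -c "
from h import *
p=pose()[0];print(p,C(p))"
python3 -m jog '[[0.02,0.001,0,0],[0.04,0.002,0,0],[0.055,0.004,0,0],[0.055,0.004,0,0]]'
python3 -c "
from h import *
p=pose()[0];print(p,C(p))"

```

```text
time_s: 19.45
ee_pos: [0.5004, 0.0938, 0.0527]
eef_rot: [2.035, 2.393, -0.0]
wrist_force: [-0.9, -0.5, -1.5]
width: 0.265
grasp_force: 39.8
time_s: 19.95
ee_pos: [0.4986, 0.1149, 0.0528]
eef_rot: [-2.034, -2.394, -0.001]
wrist_force: [0.8, -0.6, -0.6]
width: 0.266
grasp_force: 39.8
[0.49858645 0.11490192 0.05275685] [-0.04718071 -0.10793701]
time_s: 20.35
ee_pos: [0.4972, 0.1253, 0.0526]
eef_rot: [-2.034, -2.393, 0.001]
wrist_force: [-1.1, 0.7, -1.6]
width: 0.265
grasp_force: 39.9
[0.49724706 0.12525131 0.05259632] [-0.04754019 -0.09750751]
```

```bash
python3 -m jog '[[0.02,0.002,0,0],[0.025,0.002,0.004,0],[0.025,0.002,0.006,0],[0.025,0.002,0.006,0]]'
python3 -m jog '[[0,0,0,0],[0,0,0,0],[0,0,0,0],[0,0,0,0]]' 45
python3 -m jog '[[0,0,-0.2,0],[0,0,-0.4,0],[-0.2,0,-0.4,0],[-0.4,0,-0.4,0],[-0.6,0,-0.4,0],[-0.6,0,-0.4,0]]' 
python3 - <<'E'
from h import *
p=pose()[0];print(p,C(p))
t=vision.capture('top');s=vision.capture('side');cv2.imwrite('pics/f_t.png',t);cv2.imwrite('pics/f_s.png',s)
m=np.hstack([cv2.resize(i,(400,500),interpolation=cv2.INTER_CUBIC) for i in (t[215:315,240:320],s[220:320,320:400])])
cv2.imwrite('pics/f.png',m)
E
```

```text
time_s: 20.75
ee_pos: [0.4971, 0.1301, 0.052]
eef_rot: [2.035, 2.393, 0.0]
wrist_force: [-3.5, -0.6, 8.9]
width: 0.264
grasp_force: 40.8
time_s: 21.15
ee_pos: [0.4975, 0.13, 0.0515]
eef_rot: [2.036, 2.393, 0.001]
wrist_force: [0.1, -0.4, -0.1]
width: 0.524
grasp_force: 0.0
time_s: 21.75
ee_pos: [0.517, 0.0047, 0.1312]
eef_rot: [2.044, 2.383, -0.004]
wrist_force: [-0.5, 0.5, -0.2]
width: 0.532
grasp_force: 0.0
[0.51704648 0.00467124 0.13122109] [-0.03917623 -0.21941573]
```

View pics/f.png

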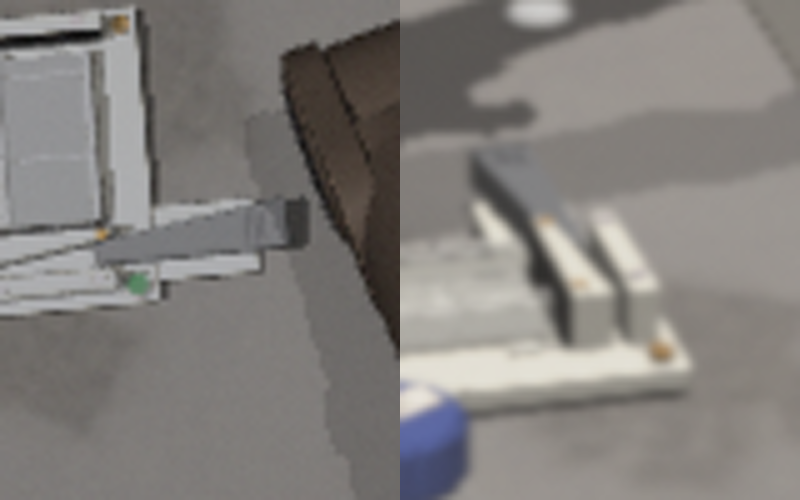

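The top half shows the key lying in the slot mouth, with its tip at about (97,250), butt top edge at about (283,225), and seated flat. I'll compute the depth and plan the push.

```bash
python3 - <<'E'
from h import *
for n,p,z in [("tip",(97,252),.038),("butt mid",(284,225),.038),("butt a",(282,200),.038),("butt b",(287,248),.038),("bar end",(118,280),.045)]:
    print(n,(C(ray('top',crop(p,240,215,5),z))*1e3).round(1))
print(W(-.044,-.185),togo([*W(-.045,-.185),.13],5.4),togo([*W(-.045,-.185),.048],5.4))
E
```

```text
tip [-50.7 -28.5]
butt mid [ -45.1 -147.4]
butt a [ -29.2 -147.6]
butt b [ -59.7 -147.9]
bar end [-70.  -40.7]
[0.50900531 0.03848027] [np.float64(0.145), np.float64(-0.02), np.float64(0.007), np.float64(0.0204)] [np.float64(0.145), np.float64(-0.02), np.float64(0.417), np.float64(0.0204)]
```

```bash
python3 -m jog '[[0.14,-0.03,0,0.02],[0.14,-0.03,0,0.02],[0.14,-0.03,0.2,0.02],[0.14,-0.03,0.35,0.02],[0.14,-0.03,0.435,0.02],[0.14,-0.03,0.435,0.02],[0.14,-0.03,0.435,0.02]]' 0 30
python3 -c "
from h import *
p=pose()[0];print(p,C(p),togo([*W(-.047,-.1585),.043],5.4))"

```

```text
time_s: 22.55
ee_pos: [0.5061, 0.0392, 0.0448]
eef_rot: [-2.107, -2.329, -0.0]
wrist_force: [-0.3, 0.7, 0.7]
width: -0.001
grasp_force: 0.0
[0.50609615 0.03919298 0.04476722] [-0.04682918 -0.18401668] [np.float64(0.128), np.float64(-0.0), np.float64(0.009), np.float64(0.0019)]
```

```bash
python3 -m jog '[[0.08,0,0,0],[0.12,0,0,0],[0.15,0,0,0],[0.18,0,0,0],[0.21,0,0,0],[0.24,0,0,0],[0.27,0,0,0],[0.3,0,0,0],[0.32,0,0,0],[0.32,0,0,0]]'
python3 -m jog '[[0.02,0,0,0],[0.04,0,0,0],[0.06,0,0,0],[0.08,0,0,0],[0.1,0,0,0],[0.12,0,0,0],[0.12,0,0,0]]'
python3 -c "
from h import *
p=pose()[0];print(p,C(p))"

```

```text
time_s: 23.55
ee_pos: [0.4996, 0.1027, 0.0444]
eef_rot: [-2.108, -2.329, -0.0]
wrist_force: [0.7, 0.4, 0.1]
width: 0.002
grasp_force: 0.0
time_s: 24.25
ee_pos: [0.4974, 0.1269, 0.0445]
eef_rot: [-2.108, -2.329, -0.001]
wrist_force: [0.1, -0.2, -0.8]
width: -0.002
grasp_force: 0.0
[0.49735186 0.1269404  0.0444946 ] [-0.0472769  -0.09583578]
```

```bash
python3 -m jog '[[0.02,0,0,0],[0.04,0,0,0],[0.05,0,0,0],[0.05,0,0,0]]'
python3 -m jog '[[0.01,0,0,0],[0.02,0,0,0],[0.02,0,0,0]]'
python3 -m jog '[[0.01,0,0,0],[0.02,0,0,0],[0.02,0,0,0]]'
python3 -c "
from h import *
p=pose()[0];print(p,C(p))"

```

```text
time_s: 24.65
ee_pos: [0.4964, 0.1363, 0.0445]
eef_rot: [-2.109, -2.328, -0.001]
wrist_force: [-0.1, -0.6, -0.3]
width: -0.003
grasp_force: 0.3
time_s: 24.95
ee_pos: [0.4959, 0.1394, 0.0445]
eef_rot: [2.11, 2.327, -0.001]
wrist_force: [-1.2, -3.2, 2.0]
width: -0.003
grasp_force: 1.8
time_s: 25.25
ee_pos: [0.4954, 0.1429, 0.0445]
eef_rot: [2.11, 2.327, -0.002]
wrist_force: [-1.3, -5.3, 3.5]
width: 0.002
grasp_force: 2.6
[0.49542749 0.14288707 0.04445393] [-0.04769202 -0.07977877]
```

```bash
python3 -m jog '[[0.01,0,0,0],[0.02,0,0,0],[0.02,0,0,0]]'
python3 -m jog '[[0.01,0,0,0],[0.02,0,0,0],[0.02,0,0,0]]'
python3 -c "
from h import *
p=pose()[0];print(p,C(p))"

```

```text
time_s: 25.55
ee_pos: [0.4949, 0.1463, 0.0444]
eef_rot: [2.11, 2.327, -0.003]
wrist_force: [-2.3, -7.4, 4.4]
width: 0.0
grasp_force: 3.4
time_s: 25.85
ee_pos: [0.4944, 0.1497, 0.0444]
eef_rot: [2.111, 2.326, -0.005]
wrist_force: [-2.6, -9.0, 5.6]
width: 0.0
grasp_force: 4.4
[0.49441909 0.14967288 0.04435955] [-0.04805733 -0.07292818]
```

```bash
python3 -m jog '[[0.01,0,0,0],[0.02,0,0,0],[0.02,0,0,0]]'
python3 -m jog '[[0.01,0,0,0],[0.02,0,0,0],[0.02,0,0,0]]'
python3 -c "
from h import *
p=pose()[0];print(p,C(p))"

```

```text
time_s: 26.15
ee_pos: [0.4941, 0.1528, 0.0444]
eef_rot: [2.111, 2.325, -0.006]
wrist_force: [-1.7, -11.5, 7.2]
width: -0.002
grasp_force: 5.7
time_s: 26.45
ee_pos: [0.4938, 0.1558, 0.0444]
eef_rot: [2.112, 2.323, -0.007]
wrist_force: [-1.8, -13.8, 8.5]
width: -0.002
grasp_force: 7.1
[0.49383213 0.15582534 0.04438586] [-0.04806269 -0.06674779]
```

```bash
python3 -m jog '[[-0.1,0,0,0],[-0.2,0,-0.1,0],[-0.3,0,-0.4,0],[-0.5,0,-0.7,0],[-0.7,0,-0.8,0],[-0.8,0,-0.8,0],[-0.8,0,-0.8,0],[-0.8,0,-0.8,0]]'
python3 - <<'E'
from h import *
t=vision.capture('top');s=vision.capture('side')
m=np.hstack([cv2.resize(i,(400,500),interpolation=cv2.INTER_CUBIC) for i in (t[205:295,223:295],s[240:330,320-35:357])])
cv2.imwrite('pics/g.png',m)
E
```

```text
time_s: 27.25
ee_pos: [0.5105, -0.0001, 0.205]
eef_rot: [2.111, 2.325, 0.003]
wrist_force: [-0.2, -0.2, 0.4]
width: 0.004
grasp_force: 0.0
```

View pics/g.png

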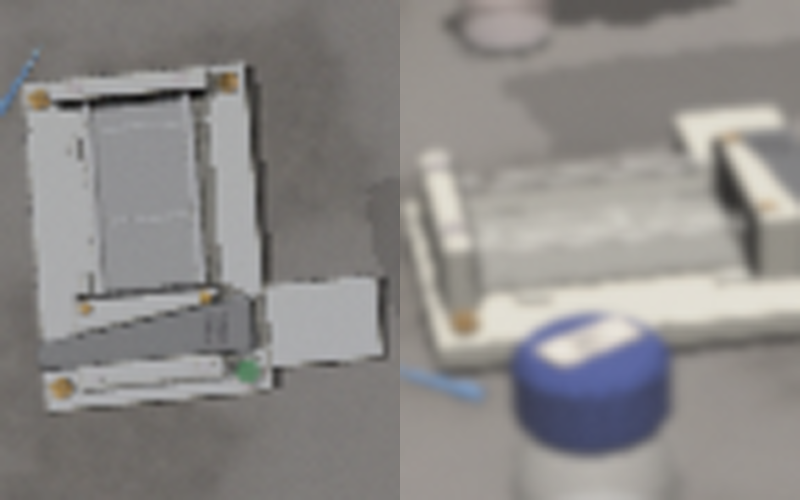

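The key is driven home along the slot: in the top half its butt is at about (252,320) and its tip at (42,355). The tray is clamped flat between the seals, and the robot is clear.

```bash
python3 -c "
from workcell import job
print(job.close_job())"
```

```text
the job is handed in; nothing more can be done
None
```

The job is handed in at about 27 s with no verdict shown: gate slid right back, tray flat between the seals, and the wedge key about 110 mm in after a 14 N push (seal squeeze about 2.7 mm, inferred from the drive, not measured), with the glassware, dish and comb not touched as far as I could see.

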